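# Turn a lever-arm casting end for end in a sprung drill jig

### The job

The big end of the lever-arm casting clamped in the blue drill jig has been drilled; set the casting up for its small end. Pull the jig's sprung jaw right out by its bow handle until the catch drops in and holds it open, turn the casting end for end and lay it back on the bed between the two vees with its small end towards the fixed vee with the brass guide bush, then press the red pad of the catch so that the jaw springs shut and clamps the casting. Leave the tools lying round the jig where they are.

Things in the scene. Friction and masses are not known exactly. Their poses are not given: they have to be found in the camera images.
- jig: Blue drill jig bolted to the bench, base 288 x 112 x 14 mm (x = -160 to 128). Origin: underside, on its centre line; x axis along the jig from sprung jaw to fixed vee, y across towards the catch, z up. The casting lies on the bed at z = 14 mm. Guide rails 32 mm high beside the slide at y = +-37 to +-51, x = -112 to -8; end plate 48 mm high at x = -146
- fixed_vee (a point): Apex of the fixed vee at bed height, jig x = 100 mm. Steel block 72 mm wide and 44 mm high, its 90 degree vee opens to the jig's -x with a mouth 40 mm wide at x = 80; a brass guide bush runs through it along x and stands out of its back
- jaw (a joint): Sprung slide with the jaw, m. 0 = clamping the casting, positive = pulled out along the jig's -x, end stop 0.034; with no casting it runs in to -0.014. The catch drops in at about 0.033 and holds it at 0.032. Spring: 7 N at 0, 11 N at the stop. Jaw: steel vee block 71 mm wide, 48 mm high; at 0 its mouth is at jig x = 21 mm, apex at 1, back at -14
- handle (a point): Middle of the crossbar of the jaw's bow handle: a round steel bar 10 mm thick along the jig's y, 50 mm long, 48 mm above the bench, on two legs 40 mm apart. Clear space of 47 mm between the bar and the back of the jaw, above the slide whose top is 27 mm above the bench; the bar moves with the jaw
- catch (a joint): Catch lever, rad. 0 = down (rest, hook dropped in), 0.22 = pad fully pressed, hook lifted. It lets the jaw go at about 0.1; a spring brings it back to 0; fully pressed takes about 5 N on the pad
- catch_pad (a point): Middle of the top of the catch's round red thumb pad, 23 mm across, about 58 mm above the bench; pressing it 9 mm down lifts the hook fully
- nest (a point): Point on the bed (14 mm above the bench) where the middle of the casting's small end lies when it is clamped in the fixed vee
- casting: Raw grey aluminium lever arm, 91 x 30 mm, 60 g, flat. Origin: underside, mid-length; z up, y along it: big end (end radius 15, boss 25 mm across, 20 high) centred at y = +30.5 mm, small end (end radius 10, boss 17 across, 13 high) at y = -35.5; between them a web 9 mm high, about 20 wide, with a rib 13 high. Starts clamped, big end in the fixed vee
- small_end (a point): Middle of the casting's small end, on its underside
- deburr_tool: Deburring tool with a yellow handle, 153 mm long, 20 mm wide, 17 mm high, lying loose on the bench on the far side of the jig; origin mid-length, underside, y along it
- marker_pen: Black and red marker pen, 134 mm long, 16 mm wide, 22 mm high, lying loose on the near side of the jig; origin mid-length, underside, y along it
- tally_counter: White round tally counter, 42 mm across, 36 mm high, standing loose on the far side of the jig near its end plate; origin centre of its underside

How it is judged:
On the way, in this order (a step that is already met when the one before it is completed fails the run):
1. the jaw has been pulled out and is held open by the catch, the hand off it (value of joint jaw above 0.029 m and value of joint catch below 0.04 rad and contact force between the fingers and jaw below 0.3 N), for 0.2 s.
2. with the jaw still open, the casting lies flat on the bed between the vees, small end towards the fixed vee, and is let go (value of joint jaw above 0.029 m and x of small_end in the frame of jig above 0.045 m and horizontal distance between small_end and nest below 0.045 m and z of casting in the frame of jig below 0.018 m and angle between casting's own z axis and vertical below 0.1 rad and contact force between the fingers and casting below 0.2 N), for 0.2 s.
At the end, for the whole second after the job is handed in: The casting lies flat on the bed, turned end for end, gripped by the sprung jaw (over 2 N): middle of its small end within 4 mm of the nest point, axis within 0.06 rad of the jig's, tilt under 0.06 rad, jaw joint within 3 mm of 0, catch at rest, nothing moving (distance between small_end and nest below 0.004 m and angle between the y axis of casting and the x axis of jig, either way round below 0.06 rad and angle between casting's own z axis and vertical below 0.06 rad and value of joint jaw between -0.003 and 0.003 m and value of joint catch below 0.04 rad and contact force between jaw and casting above 2 N and linear speed of casting below 0.01 m/s); the robot touches nothing.
It fails at once if a tool lying round the jig is shifted by more than 20 mm (distance of any of deburr_tool, marker_pen, tally_counter from where it was at the start of the episode above 0.02 m).
It also fails if it takes over 64 s, if anything falls off the work surface, if the arm or the gripper's body presses on something with over 40 N, if the wrist force passes 120 N, or if a joint passes its speed limit or range.

### The arm

A 7-joint arm with a two-finger parallel gripper is mounted at the origin on a cart in front of the work surface, level with it; the furniture and walls round the work are solid. World frame = base frame: x ahead of the robot, y to its left, z up, the work surface at z = 0. Lengths are in m, angles in rad, forces in N, time in s.
With the tool pointing down it reaches from about 0.35 to 0.9 m from the base axis. Payload 7.2 kg.
Tool frame: the origin (TCP) lies where the fingers leave the gripper's body, on its centre line; the fingertips stand 80 mm ahead of it and the grasp point (between the pads) lies 61 mm ahead of it (r.tip_reach is the distance from the TCP to the fingertips, in m); z points along the fingers, y is the direction in which the jaws open and shut (so a half turn about z gives the same grasp; the last joint's range is limited). The gripper opens to 88 mm and grips with 3 to 60 N. Pads are 20 mm wide; open, the fingers measure 115 mm over their backs; the gripper's body (75 mm by 178 mm) begins 61 mm behind the grasp point.
Start: joints at [1.132, 0.411, -0.013, 1.596, 0.006, 1.134, -0.082], TCP at [0.226, -0.583, 0.303] pointing down, gripper open.
Joint ranges: [-2.95, 2.95], [-0.29, 1.99], [-1.47, 1.44], [0.14, 2.54], [-1.03, 4.17], [0.13, 1.85], [-2.86, 2.86]. Speed limits (rad/s): [2.39, 2.39, 3.01, 3.01, 3.14, 3.14, 3.14].

### API

Orientations are given as a 3x3 rotation matrix whose columns are the frame's x, y, z axes.
In Python, from cell import r gives the robot as it stands.
- The arm moves only by the tool carry_out, never from a script. Its argument "targets" is a list of rows, each a list of 5 numbers: the shift along the tool's x, y, z in mm, then the turn about the tool's z in rad, then the gripper's target within -1 to 1 (shut at 1, half-way at 0, fully open at -1). A call has 1 to 5 rows; each row is the pose to reach, as a shift and turn from the pose commanded when the call began, along the tool's axes at that moment; what a row does not reach only later rows make up. A row lasts 1/8 s, in which the tool goes at most 62.5 mm and 10.7 degrees, less where a joint would pass 70% of its speed; a pose out of reach is approached as far as the arm can. A call with a gripper value outside its range is refused whole. The fingers move at their own pace and stop on an object; "grip_force" is the grip in N (left out, the last holds). Time passes only in rows, so rows that repeat a pose let the fingers close. It gives the time, the measured TCP pose, the force and the opening at its end, in the units of the state.
- r.observe(): the state, without advancing time (a new reading comes with each control period).
- r.snapshot(name): name is "scene" or "top"; returns a dict with "img" (420x560x3 uint8, red, green, blue), "mtx" (3x3 intrinsics, pixels), "k1" (the pictures are not rectified: a ray, as slopes to the right and down, at radius r is drawn at 1 + k1 r^2 times it, then the intrinsics apply), "eye" and "rotation" of the camera in the world. Camera axes: x right, y down, z forward; pixel columns grow to the right and rows downward; lengths in m; the calibration is good to about 2 mm. A picture is of the moment at which its call begins. There is no depth.
- r.job_done(): hands the job in, once; it reports no verdict.
The state is a dict: "time": time; "joints": joint angles; "dq": joint speeds; "joint_efforts": joint torques, N m; "tcp_pos": TCP position; "ee_rot": TCP orientation; "ft_force": force on the tool from outside, world axes, zero at the start; "moment": the same for the moment, N m; "width": opening from 0.0 (shut) to 1.0 (fully open).
Only numpy, scipy, OpenCV 4.12 (cv2) and the standard library are available. Lean on these libraries where they do the work, as an engineer would, in place of code of your own. Each camera call takes 0.05 s, during which the arm holds its last target.

## Working session

There is one attempt and no reset: what is moved stays moved. The work goes in short steps, Python scripts to look and compute and a tool call to move; the robot and the scene stay as the last step left them, time stands still between calls to the robot, and variables do not carry over. Pictures are saved under pics/ and viewed, and the job is handed in when it is done.

Besides the shell and the picture viewer there is one more tool, called after "Call:" by a JSON object that holds its "op" and its "data". carry_out: Moves the arm, as the interface text tells. Its arguments: {"type":"object","properties":{"targets":{"type":"array"},"grip_force":{"type":"number"}},"required":["targets"]}

```bash
ls; mkdir -p pics
python3 - <<'E'
from cell import r
import cv2
o=r.observe()
for k in o: print(k,o[k])
for n in ("scene","top"):
    s=r.snapshot(n); cv2.imwrite(f"pics/{n}0.png",s["img"][:,:,::-1]); print(n,s["mtx"],s["k1"],s["eye"],s["rotation"])
E
```

```text
pics
time 0.0
joints [ 1.13179269  0.41189151 -0.0127259   1.59704507  0.00557617  1.13426312
 -0.08219201]
dq [-0.0009133   0.00136647 -0.00070641 -0.00050631  0.00095872 -0.00028188
  0.00019818]
joint_efforts [-5.00350711e-05 -5.87957060e+01  6.41616862e-01 -2.91076684e+01
 -5.38149895e-02  1.83054199e-02  1.87939008e-04]
tcp_pos [ 0.22632533 -0.58218266  0.30181369]
ee_rot [[ 9.32023634e-01  3.62396919e-01 -6.47195407e-04]
 [ 3.62397487e-01 -9.32022537e-01  1.43248777e-03]
 [-8.40715516e-05 -1.56965444e-03 -9.99998765e-01]]
ft_force [-0.08395553  1.33716877 -0.77045824]
moment [0.00230661 0.00821965 0.00326703]
width 0.9978212743924961
scene [[540.82693577   0.         279.18120087]
 [  0.         540.82693577 208.49140268]
 [  0.           0.           1.        ]] 0.05019945523722245 [0.06155789 0.49284043 0.60946463] [[-0.60612246 -0.49891671  0.61943335]
 [-0.79531641  0.38933165 -0.46464252]
 [-0.00934709 -0.77427578 -0.63277931]]
top [[426.93666665   0.         285.35854543]
 [  0.         426.93666665 201.35254296]
 [  0.           0.           1.        ]] -0.04996502275280485 [0.43950036 0.09182788 0.88669163] [[-0.02734507 -0.9824924   0.18428489]
 [-0.99952785  0.0242897  -0.01881714]
 [ 0.01401147 -0.18471244 -0.98269273]]
```

View pics/scene0.png

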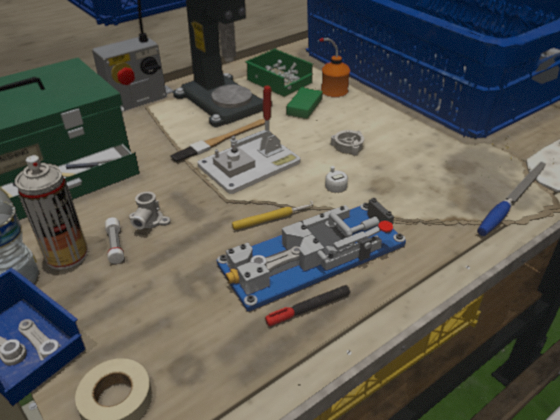

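View pics/top0.png

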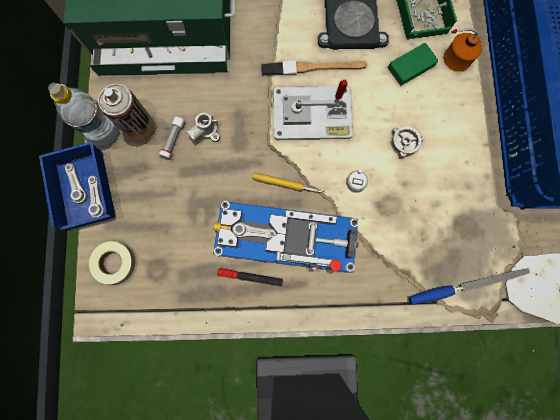

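Run:
```python
import cv2
a=cv2.imread("pics/top0.png"); cv2.imwrite("pics/topc.png",cv2.resize(a[90:290,170:430],None,fx=3,fy=3,interpolation=cv2.INTER_CUBIC))
a=cv2.imread("pics/scene0.png"); cv2.imwrite("pics/scenec.png",cv2.resize(a[120:340,130:420],None,fx=2.7,fy=2.7,interpolation=cv2.INTER_CUBIC))
```

```text
(no output)
```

View pics/topc.png

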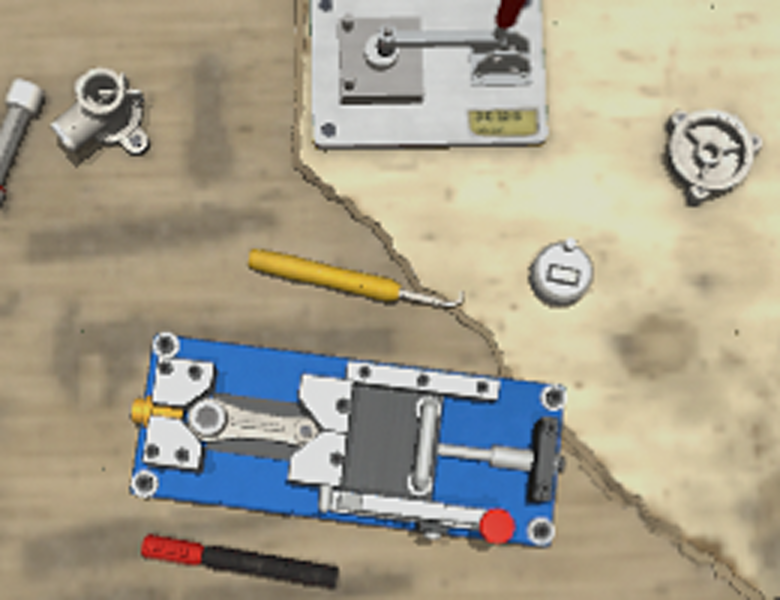

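View pics/scenec.png

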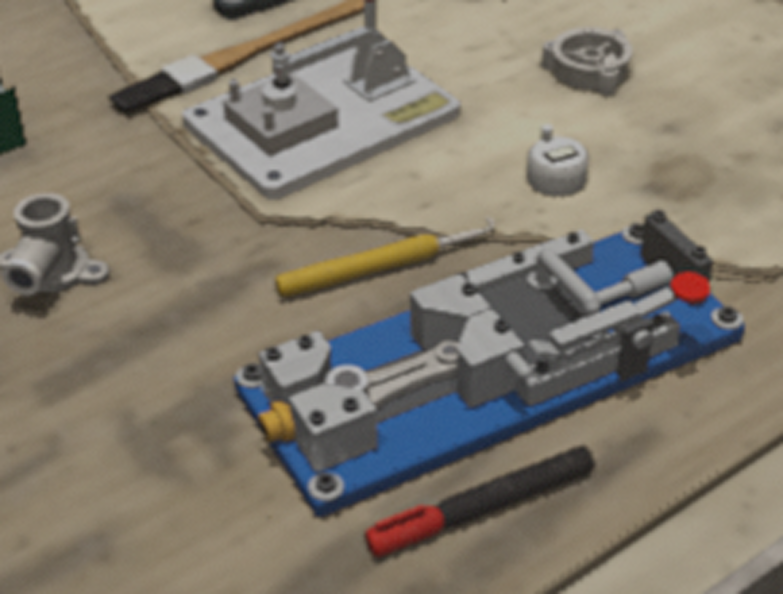

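```bash
cat > h.py <<'E'
import numpy as np, cv2, json
from scipy.optimize import least_squares
CAM={}
def load(r):
    for n in("scene","top"):
        s=r.snapshot(n); CAM[n]=s
def proj(s,P):
    P=np.atleast_2d(P); c=(P-np.array(s["eye"]))@np.array(s["rotation"])
    q=c[:,:2]/c[:,2:]; q=q*(1+s["k1"]*(q**2).sum(1,keepdims=True))
    m=np.array(s["mtx"]); return q*[m[0,0],m[1,1]]+m[:2,2]
def jig(p,P):
    P=np.atleast_2d(P)/1000.; c,s=np.cos(p[2]),np.sin(p[2])
    return P@np.array([[c,-s,0],[s,c,0],[0,0,1]]).T+[p[0],p[1],0]
def unproj(s,uv,z):
    m=np.array(s["mtx"]);d=np.array([[ -0.0]])
    q=cv2.undistortPoints(np.array([[uv]],float),m,np.array([s["k1"],0,0,0.]))[0,0]
    v=np.array(s["rotation"])@[q[0],q[1],1]; e=np.array(s["eye"]); return e+v*(z-e[2])/v[2]
E
python3 - <<'E'
from cell import r
from h import *
load(r)
T=lambda x,y:(170+x/3,90+y/3); S=lambda x,y:(130+x/2.7,120+y/2.7)
top=[((128,-56,14),T(152,332)),((-160,-56,14),T(566,384)),((128,56,14),T(131,496)),((-160,56,14),T(550,546))]
sc=[((128,-56,14),S(236,380)),((128,56,14),S(318,503)),((-160,56,14),S(744,325))]
def res(p,per=False):
    a=proj(CAM["top"],jig(p,[t[0] for t in top]))-[t[1] for t in top]
    b=proj(CAM["scene"],jig(p,[t[0] for t in sc]))-[t[1] for t in sc]
    return np.vstack([a,b]).ravel()
s=least_squares(res,[.4,.1,1.57],loss="soft_l1"); p=s.x; print(p); print(s.fun.reshape(-1,2).round(1))
for n,uv1,uv2 in (("top",T(497,526),T(426,446)),("scene",S(691,287),S(571,277))):
    for uv,z in((uv1,.058),(uv2,.053)):
        w=unproj(CAM[n],uv,z); c,q=np.cos(p[2]),np.sin(p[2]); d=w[:2]-p[:2]
        print(n,w.round(4),"jig",(c*d[0]+q*d[1]).round(4),(-q*d[0]+c*d[1]).round(4))
json.dump(list(p),open("jig.json","w"))
# overlay
im=CAM["top"]["img"][:,:,::-1].copy(); im2=CAM["scene"]["img"][:,:,::-1].copy()
pts=[]
for n,i,ox,oy,f in(("top",im,170,90,3),("scene",im2,130,120,2.7)):
    i=cv2.resize(i[oy:oy+220,ox:ox+280],None,fx=f,fy=f,interpolation=cv2.INTER_CUBIC)
    for P in [(128,-56,14),(-160,-56,14),(128,56,14),(-160,56,14),(80,-36,44),(80,36,44),(80,20,44),(80,-20,44),(100,0,44),(21,-35.5,48),(21,35.5,48),(-14,35.5,48),(-14,-35.5,48),(-112,-51,32),(-8,-51,32),(-66,0,53),(-66,25,48),(-66,-25,48)]:
        u=(proj(CAM[n],jig(p,P))[0]-[ox,oy])*f+f/2-.5
        cv2.circle(i,tuple(int(v) for v in u),3,(0,255,0),-1)
    cv2.imwrite(f"pics/ov_{n}.png",i[:600,:800])
E
```

```text
[0.53248392 0.09057978 1.42517066]
[[ 0.2  0.7]
 [-0.  -0.2]
 [-0.8 -0.2]
 [ 0.5  0.1]
 [-1.6 -1.9]
 [-0.1  0.9]
 [ 1.8 -0.8]]
top [ 0.4671 -0.0176  0.058 ] jig -0.1165 0.049
top [0.5202 0.0257 0.053 ] jig -0.0659 0.0027
scene [ 0.4656 -0.0156  0.058 ] jig -0.1147 0.0507
scene [0.5182 0.0282 0.053 ] jig -0.0638 0.0051
```

View pics/ov_top.png

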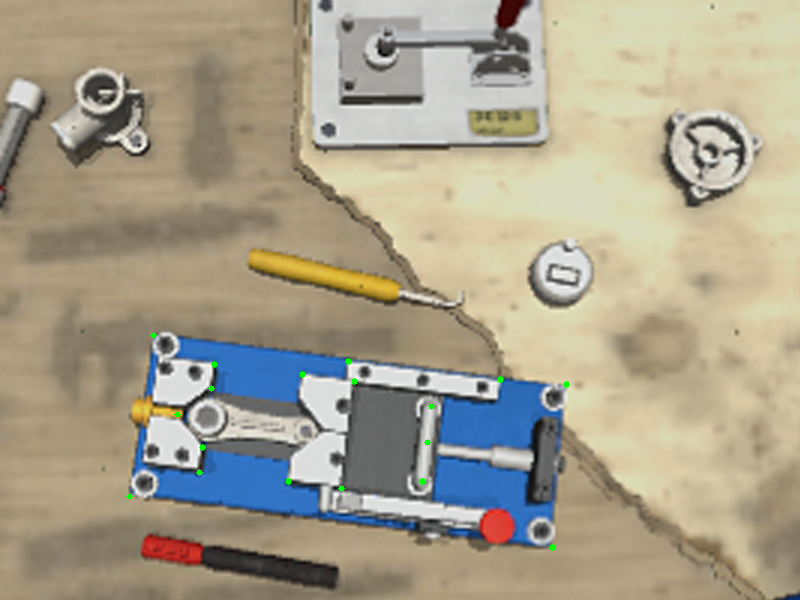

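View pics/ov_scene.png

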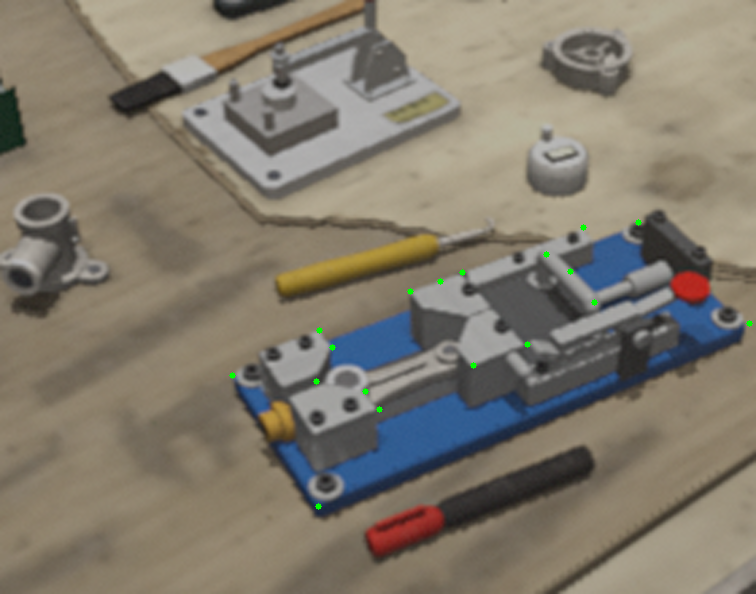

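```bash
cat >> h.py <<'E'
def go(r,jx,jy,ztip,yaw_rel=0.0):
    """shift in tool axes (mm) and turn to bring tips to jig x,y (mm), z tip mm; tool x yaw = jig yaw+yaw_rel"""
    p=json.load(open("jig.json")); o=r.observe()
    R=np.array(o["ee_rot"]); t=np.array(o["tcp_pos"])
    g=jig(p,(jx,jy,ztip))[0]+[0,0,r.tip_reach]
    yaw=np.arctan2(R[1,0],R[0,0]); d=p[2]+yaw_rel-yaw; d=(d+np.pi)%(2*np.pi)-np.pi
    print("shift",(R.T@(g-t)*1000).round(1),"turn",round(-d,3),"| t",round(o["time"],2),"tcp",t.round(4),"tilt",R[:,2].round(3),"F",np.round(o["ft_force"],1),"w",round(o["width"],3),"j",np.round(o["joints"],2))
    d=t[:2]-p[:2];c,s=np.cos(p[2]),np.sin(p[2]); print(" now jig",(1000*(c*d[0]+s*d[1])).round(1),(1000*(-s*d[0]+c*d[1])).round(1),"tipz",((t[2]-r.tip_reach)*1000).round(1),"yawrel",round(yaw-p[2],3))
E
python3 -c "
from cell import r; from h import *
print(r.tip_reach); go(r,-38,1,100)"
```

```text
0.08
shift [ 509.5 -483.5  122.6] turn -1.054 | t 0.2 tcp [ 0.2264 -0.5823  0.3021] tilt [-0.     0.001 -1.   ] F [-0.1 -0.3  0.7] w 1.003 j [ 1.13  0.41 -0.01  1.6   0.01  1.13 -0.08]
 now jig -710.2 205.2 tipz 222.1 yawrel -1.054
```

Call:
{"op": "carry_out", "data": {"targets": [[50, -47, 0, -0.15, 1], [95, -90, 0, -0.3, 1], [140, -133, 0, -0.45, 1], [185, -175, 0, -0.6, 1], [230, -218, 0, -0.7, 1]], "grip_force": 25}}

```text
time: 0.82
tcp_pos: [0.3605, -0.2981, 0.3028]
ee_rot: [[0.476, 0.879, 0.0], [0.879, -0.476, -0.001], [-0.0, 0.001, -1.0]]
ft_force: [1.7, -0.6, 0.1]
width: 0.471
```

```bash
python3 -c "
from cell import r; from h import *
go(r,-38,1,100)"
```

```text
shift [387.7 -21.7 122.7] turn -0.35 | t 0.82 tcp [ 0.3605 -0.2981  0.3028] tilt [ 0.    -0.001 -1.   ] F [ 1.7 -0.6  0.1] w 0.471 j [ 0.85  0.16 -0.3   1.95  0.05  1.04  0.04]
 now jig -409.5 113.7 tipz 222.8 yawrel -0.35
```

Call:
{"op": "carry_out", "data": {"targets": [[60, -4, 0, -0.1, 1], [120, -7, 0, -0.2, 1], [180, -10, 0, -0.3, 1], [240, -14, 20, -0.35, 1], [300, -17, 40, -0.35, 1]]}}

```text
time: 1.45
tcp_pos: [0.4889, -0.0285, 0.2631]
ee_rot: [[0.149, 0.989, 0.001], [0.989, -0.149, -0.0], [-0.0, 0.001, -1.0]]
ft_force: [0.9, -0.5, 0.5]
width: 0.001
```

```bash
python3 -c "
from cell import r; from h import *
go(r,-38,1,100)"
```

```text
shift [86.3 24.4 83.1] turn -0.004 | t 1.45 tcp [ 0.4889 -0.0285  0.2631] tilt [ 0.001 -0.    -1.   ] F [ 0.9 -0.5  0.5] w 0.001 j [ 0.42  0.27 -0.55  1.94  0.17  0.98 -0.35]
 now jig -124.1 25.9 tipz 183.1 yawrel -0.004
```

Call:
{"op": "carry_out", "data": {"targets": [[45, 12, 30, 0, 1], [86, 24, 70, 0, 1], [86, 24, 100, 0, 1], [86, 24, 100, 0, 1], [86, 24, 100, 0, 1]]}}

```text
time: 2.08
tcp_pos: [0.5251, 0.051, 0.1641]
ee_rot: [[0.15, 0.989, 0.001], [0.989, -0.15, -0.0], [-0.0, 0.001, -1.0]]
ft_force: [-0.5, -0.5, 0.7]
width: 0.006
```

Run:
```python
from cell import r; from h import *
go(r,-38,1,32)
s=r.snapshot("top"); t=r.snapshot("scene")
a=cv2.resize(s["img"][150:280,200:380,::-1],None,fx=4,fy=4,interpolation=cv2.INTER_CUBIC); cv2.imwrite("pics/t1.png",a)
a=cv2.resize(t["img"][170:310,210:420,::-1],None,fx=3.8,fy=3.8,interpolation=cv2.INTER_CUBIC); cv2.imwrite("pics/s1.png",a)
```

```text
shift [ 2.2  0.5 52.1] turn -0.005 | t 2.08 tcp [0.5251 0.051  0.1641] tilt [ 0.001 -0.    -1.   ] F [-0.5 -0.5  0.7] w 0.006 j [ 0.22  0.47 -0.52  1.94  0.32  0.81 -0.63]
 now jig -40.2 1.5 tipz 84.1 yawrel -0.005
```

View pics/s1.png

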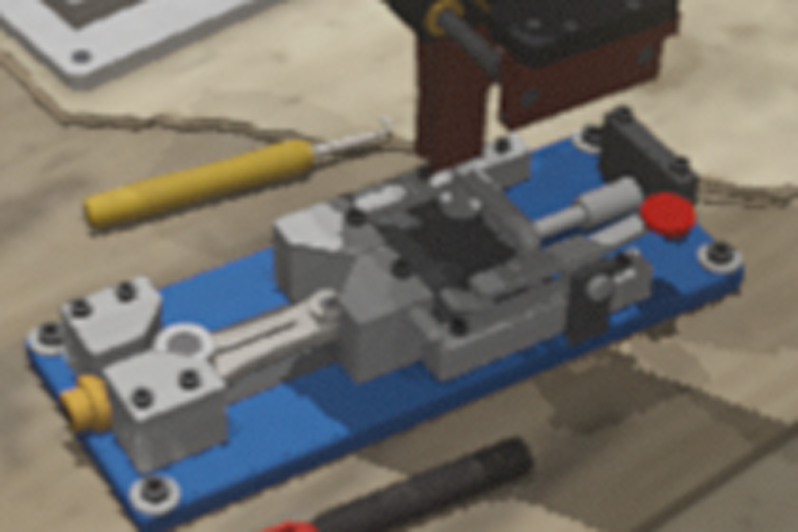

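View pics/t1.png

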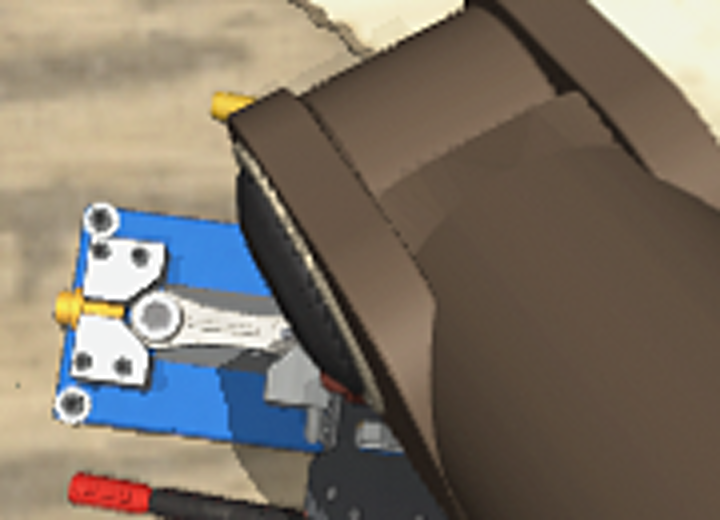

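Run:
```python
from cell import r; from h import *
load(r); p=json.load(open("jig.json"))
for P in [(-40,1.5,84),(-40,14,84),(-40,-12,84),(-40,1.5,27)]:
    print(P,((proj(CAM["scene"],jig(p,P))[0]-[210,170])*3.8).round())
```

```text
(-40, 1.5, 84) [450. 155.]
(-40, 14, 84) [467. 173.]
(-40, -12, 84) [432. 137.]
(-40, 1.5, 27) [444. 260.]
```

Call:
{"op": "carry_out", "data": {"targets": [[1, 0, 20, 0, 1], [1, 0, 35, 0, 1], [1, 0, 45, 0, 1], [1, 0, 50, 0, 1], [1, 0, 50, 0, 1]]}}

```text
time: 2.9
tcp_pos: [0.5249, 0.0525, 0.113]
ee_rot: [[0.149, 0.989, -0.0], [0.989, -0.149, 0.0], [-0.0, -0.0, -1.0]]
ft_force: [0.5, 0.1, 0.2]
width: 0.005
```

Call:
{"op": "carry_out", "data": {"targets": [[-9, 0, 0, 0, 1], [-18, 0, 0, 0, 1], [-27, 0, 0, 0, 1], [-36, 0, 0, 0, 1], [-42, 0, 0, 0, 1]]}}

```text
time: 3.52
tcp_pos: [0.5193, 0.0147, 0.1137]
ee_rot: [[0.147, 0.989, 0.003], [0.989, -0.147, 0.006], [0.006, 0.002, -1.0]]
ft_force: [2.1, 13.8, -4.4]
width: 0.008
```

Call:
{"op": "carry_out", "data": {"targets": [[-2, 0, 0, 0, 1], [-4, 0, 0, 0, 1], [-4, 0, 0, 0, 1]]}}

```text
time: 3.9
tcp_pos: [0.5185, 0.0094, 0.1136]
ee_rot: [[0.148, 0.989, 0.002], [0.989, -0.148, 0.004], [0.004, 0.001, -1.0]]
ft_force: [2.0, 9.8, -2.1]
width: 0.006
```

Run:
```python
from cell import r; from h import *
go(r,-85,1,33)
t=r.snapshot("scene")
a=cv2.resize(t["img"][170:310,210:420,::-1],None,fx=3.8,fy=3.8,interpolation=cv2.INTER_CUBIC); cv2.imwrite("pics/s2.png",a)
```

```text
shift [-2.6  1.1  0.6] turn -0.003 | t 3.9 tcp [0.5185 0.0094 0.1136] tilt [ 0.002  0.004 -1.   ] F [ 2.   9.8 -2.1] w 0.006 j [ 0.27  0.53 -0.48  2.    0.37  0.69 -0.6 ]
 now jig -82.4 2.1 tipz 33.6 yawrel -0.003
```

View pics/s2.png

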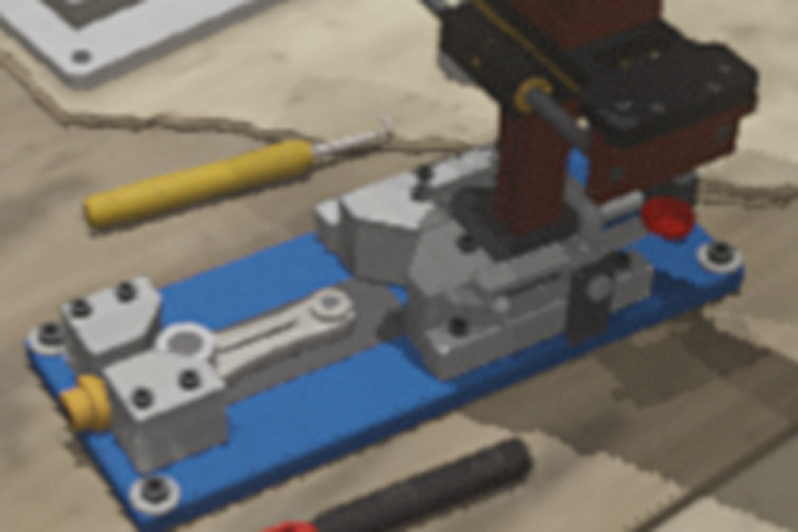

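Call:
{"op": "carry_out", "data": {"targets": [[-2, 0, 0, 0, 1], [-3, 0, 0, 0, 1], [-4, 0, 0, 0, 1], [-4, 0, 0, 0, 1]]}}

```text
time: 4.45
tcp_pos: [0.5181, 0.0065, 0.1137]
ee_rot: [[0.147, 0.989, 0.003], [0.989, -0.147, 0.005], [0.006, 0.002, -1.0]]
ft_force: [1.1, 12.3, -2.9]
width: 0.009
```

Call:
{"op": "carry_out", "data": {"targets": [[-2, 0, 0, 0, 1], [-4, 0, 0, 0, 1], [-4, 0, 0, 0, 1]]}}

```text
time: 4.82
tcp_pos: [0.5179, 0.006, 0.1137]
ee_rot: [[0.144, 0.99, 0.004], [0.989, -0.144, 0.01], [0.01, 0.003, -1.0]]
ft_force: [2.5, 23.3, -5.8]
width: 0.007
```

Call:
{"op": "carry_out", "data": {"targets": [[3, 0, 0, 0, 1], [8, 0, 0, 0, 1], [18, 0, 0, 0, 1], [22, 0, 0, 0, 1], [22, 0, 0, 0, 1]]}}

```text
time: 5.45
tcp_pos: [0.5202, 0.0205, 0.1133]
ee_rot: [[0.149, 0.989, 0.0], [0.989, -0.149, -0.0], [-0.0, 0.0, -1.0]]
ft_force: [0.4, -0.7, 0.1]
width: 0.002
```

Run:
```python
from cell import r; from h import *
go(r,48,1,90)
t=r.snapshot("scene")
a=cv2.resize(t["img"][170:310,210:420,::-1],None,fx=3.8,fy=3.8,interpolation=cv2.INTER_CUBIC); cv2.imwrite("pics/s3.png",a)
```

```text
shift [119.1   0.5 -56.8] turn -0.004 | t 5.45 tcp [0.5202 0.0205 0.1133] tilt [ 0. -0. -1.] F [ 0.4 -0.7  0.1] w 0.002 j [ 0.24  0.54 -0.48  1.99  0.38  0.7  -0.62]
 now jig -71.1 2.0 tipz 33.3 yawrel -0.004
```

View pics/s3.png

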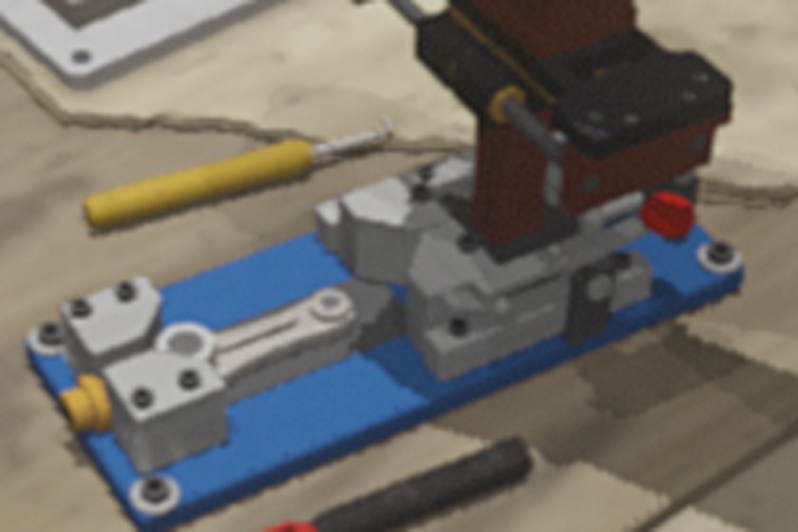

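Call:
{"op": "carry_out", "data": {"targets": [[0, 0, -35, 0, 1], [10, 0, -57, 0, 1], [60, 0, -57, 0, -1], [119, 1, -57, 0, -1], [119, 1, -57, 0, -1]]}}

```text
time: 6.12
tcp_pos: [0.5388, 0.1434, 0.1707]
ee_rot: [[0.143, 0.99, 0.001], [0.99, -0.143, 0.003], [0.003, 0.001, -1.0]]
ft_force: [0.4, -0.6, 0.4]
width: 0.302
```

Call:
{"op": "carry_out", "data": {"targets": [[0, 0, 0, 0, -1], [0, 0, 30, 0, -1], [0, 0, 50, 0, -1], [0, 0, 50, 0, -1]]}}

```text
time: 6.62
tcp_pos: [0.5381, 0.1359, 0.1188]
ee_rot: [[0.152, 0.988, -0.003], [0.988, -0.152, -0.002], [-0.002, -0.003, -1.0]]
ft_force: [-0.1, -0.0, 0.8]
width: 0.759
```

Run:
```python
from cell import r; from h import *
go(r,48,1,16)
t=r.snapshot("scene")
a=cv2.resize(t["img"][170:310,210:420,::-1],None,fx=3.8,fy=3.8,interpolation=cv2.INTER_CUBIC); cv2.imwrite("pics/s4.png",a)
```

```text
shift [ 2.4  0.  22.8] turn -0.007 | t 6.62 tcp [0.5381 0.1359 0.1188] tilt [-0.003 -0.002 -1.   ] F [-0.1 -0.   0.8] w 0.759 j [ 0.04  0.58 -0.5   1.9   0.39  0.76 -0.83]
 now jig 45.6 1.0 tipz 38.8 yawrel -0.007
```

View pics/s4.png

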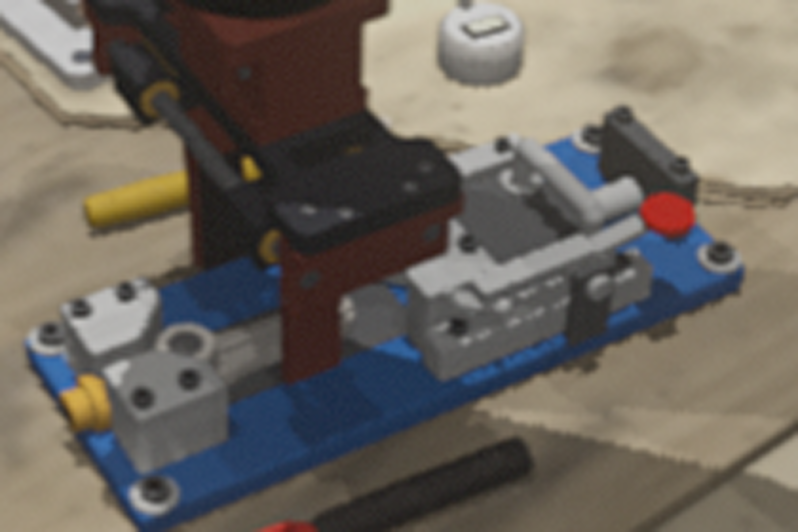

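Call:
{"op": "carry_out", "data": {"targets": [[2, 0, 10, 0, -1], [2, 0, 20, 0, -1], [2, 0, 22, 0, -1], [2, 0, 22, 0, 1], [2, 0, 22, 0, 1]], "grip_force": 25}}

```text
time: 7.3
tcp_pos: [0.5393, 0.1404, 0.0984]
ee_rot: [[0.149, 0.989, 0.0], [0.989, -0.149, 0.0], [0.0, 0.0, -1.0]]
ft_force: [0.2, -0.6, -0.0]
width: 0.814
```

Call:
{"op": "carry_out", "data": {"targets": [[0, 0, 0, 0, 1], [0, 0, 0, 0, 1], [0, 0, 0, 0, 1], [0, 0, 0, 0, 1]]}}

```text
time: 7.8
tcp_pos: [0.5392, 0.1403, 0.0982]
ee_rot: [[0.149, 0.989, 0.0], [0.989, -0.149, -0.0], [-0.0, 0.0, -1.0]]
ft_force: [0.2, -0.5, -0.0]
width: 0.362
```

Run:
```python
from cell import r; from h import *
go(r,48,1,16)
t=r.snapshot("scene")
a=cv2.resize(t["img"][170:310,210:420,::-1],None,fx=3.8,fy=3.8,interpolation=cv2.INTER_CUBIC); cv2.imwrite("pics/s5.png",a)
```

```text
shift [-2.1 -0.5  2.2] turn -0.004 | t 7.8 tcp [0.5392 0.1403 0.0982] tilt [ 0. -0. -1.] F [ 0.2 -0.5 -0. ] w 0.362 j [ 0.02  0.61 -0.48  1.91  0.41  0.72 -0.85]
 now jig 50.1 0.5 tipz 18.2 yawrel -0.004
```

View pics/s5.png

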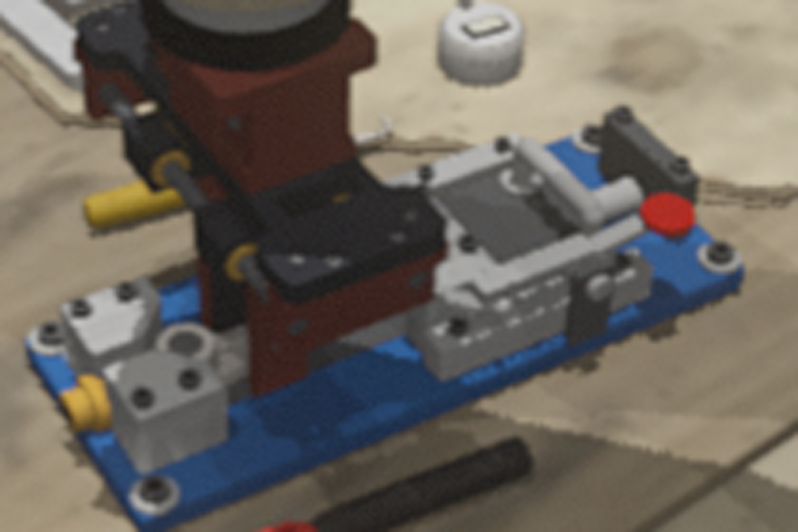

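Call:
{"op": "carry_out", "data": {"targets": [[0, 0, 2, 0, 0.1], [0, 0, 2, 0, 1], [0, 0, 2, 0, 1], [0, 0, 2, 0, 1], [0, 0, 2, 0, 1]]}}

```text
time: 8.48
tcp_pos: [0.5394, 0.14, 0.0962]
ee_rot: [[0.15, 0.989, 0.0], [0.989, -0.15, -0.0], [-0.0, 0.0, -1.0]]
ft_force: [0.5, -0.3, -0.3]
width: 0.218
```

Call:
{"op": "carry_out", "data": {"targets": [[0, 0, 0, 0, 1], [0, 0, 0, 0, 1]]}}

```text
time: 8.72
tcp_pos: [0.5393, 0.14, 0.0962]
ee_rot: [[0.15, 0.989, 0.0], [0.989, -0.15, -0.0], [-0.0, 0.0, -1.0]]
ft_force: [0.9, -2.0, -1.4]
width: 0.22
```

Call:
{"op": "carry_out", "data": {"targets": [[-3, 0, -4, 0, 1], [-5, 0, -20, 0, 1], [-5, 0, -40, 0, 1], [-5, 0, -62, 0, 1], [-5, 0, -62, 0, 1]]}}

```text
time: 9.35
tcp_pos: [0.5394, 0.1359, 0.1605]
ee_rot: [[0.149, 0.989, 0.004], [0.989, -0.149, 0.001], [0.002, 0.004, -1.0]]
ft_force: [0.4, 0.5, 0.0]
width: 0.223
```

Run:
```python
from cell import r; from h import *
go(r,48,1,78)
t=r.snapshot("scene")
a=cv2.resize(t["img"][170:310,210:420,::-1],None,fx=3.8,fy=3.8,interpolation=cv2.INTER_CUBIC); cv2.imwrite("pics/s6.png",a)
```

```text
shift [ 2.2 -1.2  2.5] turn -0.004 | t 9.35 tcp [0.5394 0.1359 0.1605] tilt [ 0.004  0.001 -1.   ] F [0.4 0.5 0. ] w 0.223 j [ 0.07  0.52 -0.53  1.88  0.34  0.83 -0.79]
 now jig 45.8 -0.2 tipz 80.5 yawrel -0.004
```

View pics/s6.png

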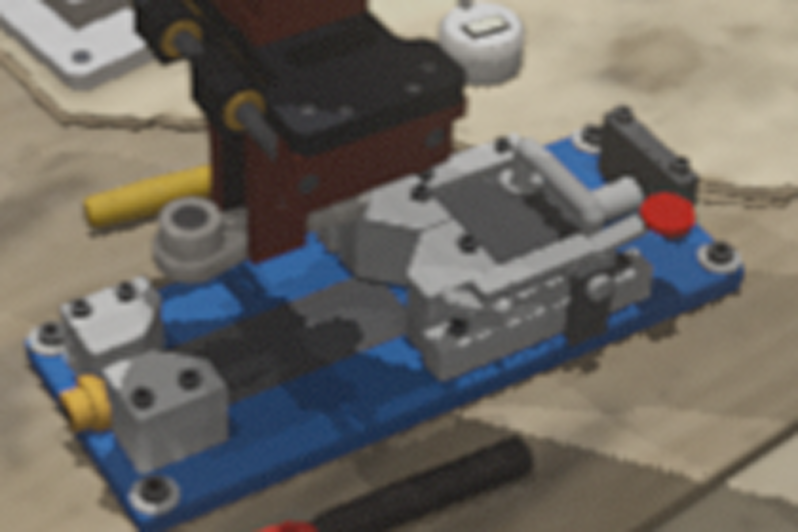

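Call:
{"op": "carry_out", "data": {"targets": [[0, 0, 0, 0.18, 1], [0, 0, 0, 0.36, 1], [0, 0, 0, 0.54, 1], [0, 0, 0, 0.72, 1], [0, 0, 0, 0.9, 1]]}}

```text
time: 10.02
tcp_pos: [0.5378, 0.1352, 0.1573]
ee_rot: [[0.87, 0.493, -0.002], [0.493, -0.87, -0.0], [-0.002, -0.0, -1.0]]
ft_force: [0.2, 0.1, -0.7]
width: 0.218
```

```bash
python3 -c "
from cell import r; from h import *
go(r,48,1,78,np.pi)"
```

```text
shift [ 2.  -2.3 -0.7] turn 2.231 | t 10.03 tcp [0.5378 0.1352 0.1573] tilt [-0.002 -0.    -1.   ] F [ 0.2  0.1 -0.7] w 0.218 j [-0.1   0.48 -0.31  1.89  0.2   0.8  -1.57]
 now jig 44.9 1.2 tipz 77.3 yawrel -0.91
```

Call:
{"op": "carry_out", "data": {"targets": [[0, 0, 0, -0.18, 1], [0, 0, 0, -0.36, 1], [0, 0, 0, -0.54, 1], [0, 0, 0, -0.72, 1], [0, 0, 0, -0.91, 1]]}}

```text
time: 10.65
tcp_pos: [0.5379, 0.1352, 0.1573]
ee_rot: [[0.136, 0.991, -0.001], [0.991, -0.136, -0.0], [-0.0, -0.001, -1.0]]
ft_force: [-0.7, -0.4, -0.7]
width: 0.221
```

Call:
{"op": "carry_out", "data": {"targets": [[0, 0, 0, -0.18, 1], [0, 0, 0, -0.36, 1], [0, 0, 0, -0.54, 1], [0, 0, 0, -0.72, 1], [0, 0, 0, -0.9, 1]]}}

```text
time: 11.28
tcp_pos: [0.5379, 0.1352, 0.1573]
ee_rot: [[-0.692, 0.722, -0.001], [0.722, 0.692, -0.0], [0.001, -0.001, -1.0]]
ft_force: [0.6, 0.0, -0.5]
width: 0.22
```

Call:
{"op": "carry_out", "data": {"targets": [[0, 0, 0, -0.18, 1], [0, 0, 0, -0.36, 1], [0, 0, 0, -0.54, 1], [0, 0, 0, -0.72, 1], [0, 0, 0, -0.9, 1]]}}

```text
time: 11.9
tcp_pos: [0.5379, 0.1352, 0.1573]
ee_rot: [[-0.996, -0.093, -0.001], [-0.093, 0.996, -0.0], [0.001, 0.0, -1.0]]
ft_force: [-0.2, -0.1, -0.4]
width: 0.22
```

Call:
{"op": "carry_out", "data": {"targets": [[0, 0, 0, -0.18, 1], [0, 0, 0, -0.36, 1], [0, 0, 0, -0.54, 1], [0, 0, 0, -0.72, 1], [0, 0, 0, -0.9, 1]]}}

```text
time: 12.52
tcp_pos: [0.538, 0.1352, 0.1573]
ee_rot: [[-0.546, -0.838, -0.001], [-0.838, 0.546, 0.0], [0.001, 0.001, -1.0]]
ft_force: [0.1, 0.0, -1.0]
width: 0.217
```

```bash
python3 -c "
from cell import r; from h import *
go(r,48,1,78,np.pi)"
```

```text
shift [-2.8  1.2 -0.7] turn -0.432 | t 12.53 tcp [0.538  0.1352 0.1573] tilt [-0.001  0.    -1.   ] F [ 0.1  0.  -1. ] w 0.217 j [ 0.46  0.77 -1.14  1.86  0.81  1.07  1.55]
 now jig 44.9 1.0 tipz 77.3 yawrel -3.574
```

Call:
{"op": "carry_out", "data": {"targets": [[0, 0, 0, -0.18, 1], [0, 0, 0, -0.36, 1], [0, 0, 0, -0.43, 1], [0, 0, 0, -0.43, 1]]}}

```text
time: 13.02
tcp_pos: [0.538, 0.1353, 0.1572]
ee_rot: [[-0.154, -0.988, -0.002], [-0.988, 0.154, 0.0], [-0.0, 0.002, -1.0]]
ft_force: [-1.5, 0.0, -0.4]
width: 0.217
```

Run:
```python
from cell import r; from h import *
go(r,43,0.5,18,np.pi)
for n,b in(("scene",(170,310,210,420)),("top",(150,280,180,370))):
  t=r.snapshot(n)
  a=cv2.resize(t["img"][b[0]:b[1],b[2]:b[3],::-1],None,fx=3.8,fy=3.8,interpolation=cv2.INTER_CUBIC); cv2.imwrite(f"pics/{n}7.png",a)
```

```text
shift [ 2.  -0.6 59.2] turn -0.009 | t 13.03 tcp [0.538  0.1353 0.1572] tilt [-0.002  0.    -1.   ] F [-1.5  0.  -0.4] w 0.217 j [ 0.49  0.83 -1.23  1.86  0.88  1.13  1.92]
 now jig 45.0 1.0 tipz 77.2 yawrel -3.151
```

View pics/scene7.png

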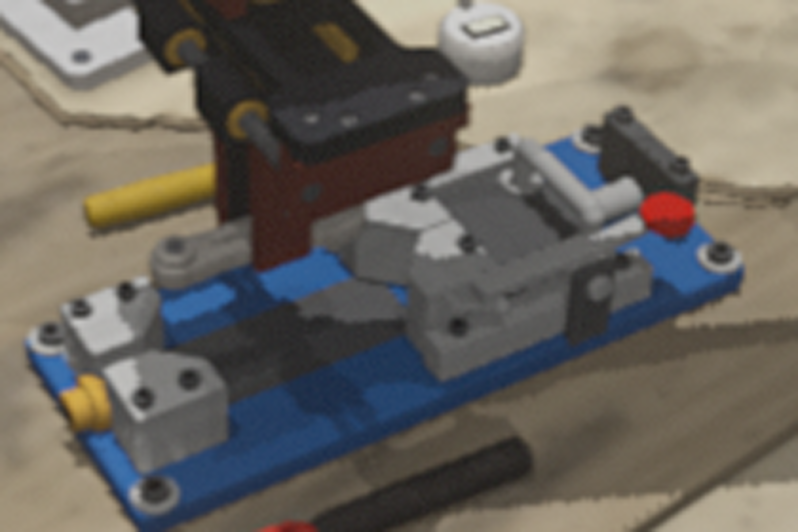

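View pics/top7.png

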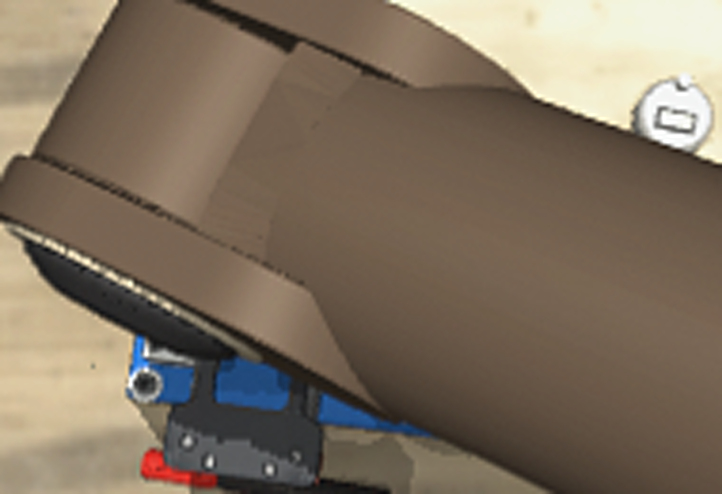

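Call:
{"op": "carry_out", "data": {"targets": [[2, -1, 20, 0, 1], [2, -1, 40, 0, 1], [2, -1, 52, 0, 1], [2, -1, 57, 0, 1], [2, -1, 57, 0, 1]]}}

```text
time: 13.75
tcp_pos: [0.539, 0.1335, 0.1009]
ee_rot: [[-0.153, -0.988, -0.001], [-0.988, 0.153, 0.0], [-0.0, 0.001, -1.0]]
ft_force: [-0.0, 0.1, 0.0]
width: 0.222
```

Run:
```python
from cell import r; from h import *
go(r,43,0.5,16,np.pi)
for n,b in(("scene",(170,310,210,420)),):
  t=r.snapshot(n)
  a=cv2.resize(t["img"][b[0]:b[1],b[2]:b[3],::-1],None,fx=3.8,fy=3.8,interpolation=cv2.INTER_CUBIC); cv2.imwrite(f"pics/{n}8.png",a)
```

```text
shift [0.4 0.7 4.9] turn -0.008 | t 13.75 tcp [0.539  0.1335 0.1009] tilt [-0.001  0.    -1.   ] F [-0.   0.1  0. ] w 0.222 j [ 0.45  0.89 -1.15  1.89  0.96  1.05  1.87]
 now jig 43.4 -0.2 tipz 20.9 yawrel -3.15
```

View pics/scene8.png

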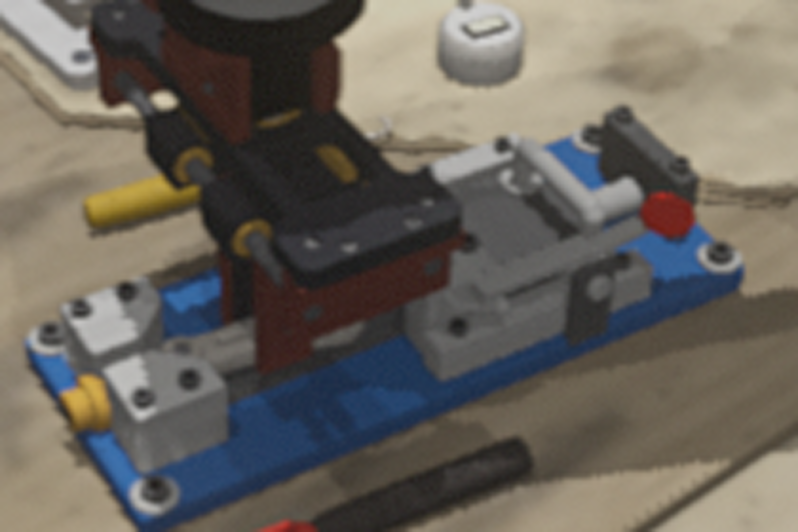

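Call:
{"op": "carry_out", "data": {"targets": [[0, 0, 2, 0, 1], [0, 0, 4, 0, 1], [0, 0, 4.5, 0, 1], [0, 0, 4.5, 0, 1]]}}

```text
time: 14.3
tcp_pos: [0.5392, 0.1332, 0.0967]
ee_rot: [[-0.153, -0.988, 0.0], [-0.988, 0.153, -0.0], [0.0, -0.0, -1.0]]
ft_force: [1.0, 0.7, -0.2]
width: 0.216
```

Call:
{"op": "carry_out", "data": {"targets": [[0, 0, 0, 0, 0.3], [0, 0, 0, 0, 0.3], [0, 0, 0, 0, 0], [0, 0, 0, 0, 0], [0, 0, 0, 0, -0.2]]}}

```text
time: 14.92
tcp_pos: [0.5391, 0.1332, 0.0967]
ee_rot: [[-0.153, -0.988, 0.0], [-0.988, 0.153, -0.0], [0.0, -0.0, -1.0]]
ft_force: [0.3, 0.4, 0.1]
width: 0.569
```

Call:
{"op": "carry_out", "data": {"targets": [[0, 0, -10, 0, -0.2], [0, 0, -35, 0, -0.2], [0, 0, -65, 0, -0.2], [0, 0, -90, 0, 0], [0, 0, -90, 0, 1]]}}

```text
time: 15.55
tcp_pos: [0.5399, 0.1336, 0.1888]
ee_rot: [[-0.154, -0.988, 0.003], [-0.988, 0.154, 0.001], [-0.001, -0.003, -1.0]]
ft_force: [-0.3, 0.2, -0.2]
width: 0.424
```

Run:
```python
from cell import r; from h import *
go(r,-116,50,80,np.pi)
for n,b in(("scene",(170,310,210,420)),):
  t=r.snapshot(n)
  a=cv2.resize(t["img"][b[0]:b[1],b[2]:b[3],::-1],None,fx=3.8,fy=3.8,interpolation=cv2.INTER_CUBIC); cv2.imwrite(f"pics/{n}9.png",a)
```

```text
shift [160.1  49.8  28.5] turn -0.009 | t 15.55 tcp [0.5399 0.1336 0.1888] tilt [ 0.003  0.001 -1.   ] F [-0.3  0.2 -0.2] w 0.424 j [ 0.52  0.8  -1.26  1.83  0.84  1.17  1.95]
 now jig 43.7 -1.1 tipz 108.8 yawrel -3.15
```

View pics/scene9.png

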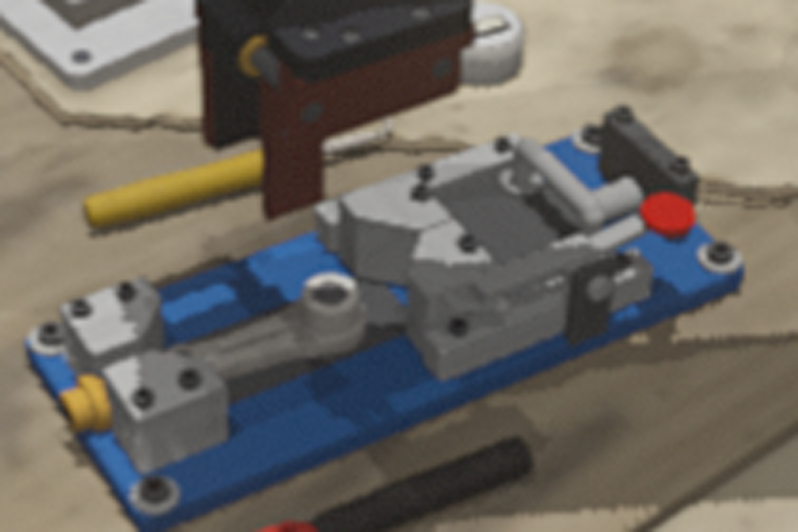

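Call:
{"op": "carry_out", "data": {"targets": [[40, 12, 0, 0, 1], [80, 25, 0, 0, 1], [120, 38, 0, 0, 1], [160, 50, 10, 0, 1], [160, 50, 25, 0, 1]]}}

```text
time: 16.23
tcp_pos: [0.4638, -0.0207, 0.1601]
ee_rot: [[-0.159, -0.987, -0.002], [-0.987, 0.159, -0.002], [0.002, 0.002, -1.0]]
ft_force: [-0.4, -0.7, 0.6]
width: 0.009
```

Run:
```python
from cell import r; from h import *
go(r,-115.5,50,60,np.pi)
for n,b in(("scene",(170,310,210,420)),):
  t=r.snapshot(n)
  a=cv2.resize(t["img"][b[0]:b[1],b[2]:b[3],::-1],None,fx=3.8,fy=3.8,interpolation=cv2.INTER_CUBIC); cv2.imwrite(f"pics/{n}10.png",a)
```

```text
shift [-4.6 -1.8 20.1] turn -0.014 | t 16.23 tcp [ 0.4638 -0.0207  0.1601] tilt [-0.002 -0.002 -1.   ] F [-0.4 -0.7  0.6] w 0.009 j [ 0.91  0.75 -1.33  2.06  0.86  1.06  2.13]
 now jig -120.1 51.8 tipz 80.1 yawrel -3.155
```

View pics/scene10.png

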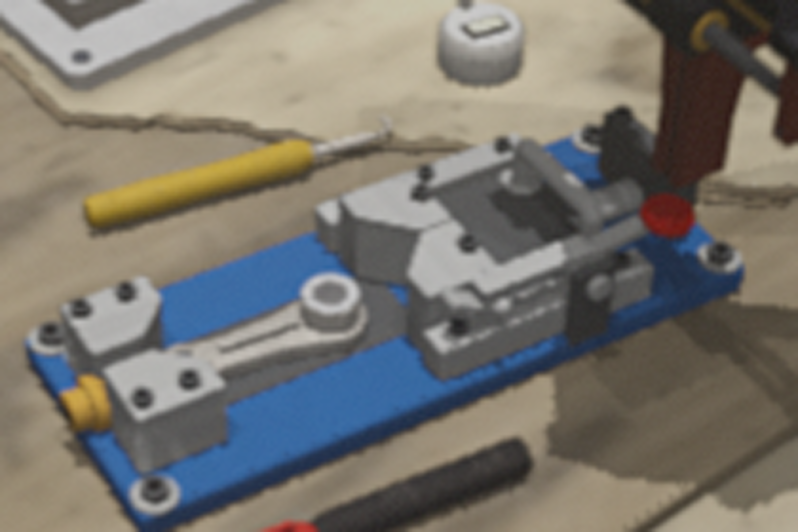

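Call:
{"op": "carry_out", "data": {"targets": [[-5, -2, 8, 0, 1], [-5, -2, 17, 0, 1], [-5, -2, 22, 0, 1], [-5, -2, 26, 0, 1], [-5, -2, 26, 0, 1]]}}

```text
time: 16.9
tcp_pos: [0.468, -0.0122, 0.1358]
ee_rot: [[-0.153, -0.988, 0.0], [-0.988, 0.153, 0.0], [-0.0, -0.0, -1.0]]
ft_force: [-0.6, 0.5, 3.4]
width: 0.006
```

Run:
```python
from cell import r; from h import *
go(r,-115.5,50,49,np.pi)
for n,b in(("scene",(170,310,210,420)),):
  t=r.snapshot(n)
  a=cv2.resize(t["img"][b[0]:b[1],b[2]:b[3],::-1],None,fx=3.8,fy=3.8,interpolation=cv2.INTER_CUBIC); cv2.imwrite(f"pics/{n}11.png",a)
```

```text
shift [4.5 1.1 6.8] turn -0.008 | t 16.9 tcp [ 0.468  -0.0122  0.1358] tilt [ 0.  0. -1.] F [-0.6  0.5  3.4] w 0.006 j [ 0.86  0.78 -1.28  2.07  0.91  1.02  2.08]
 now jig -111.1 48.8 tipz 55.8 yawrel -3.15
```

View pics/scene11.png

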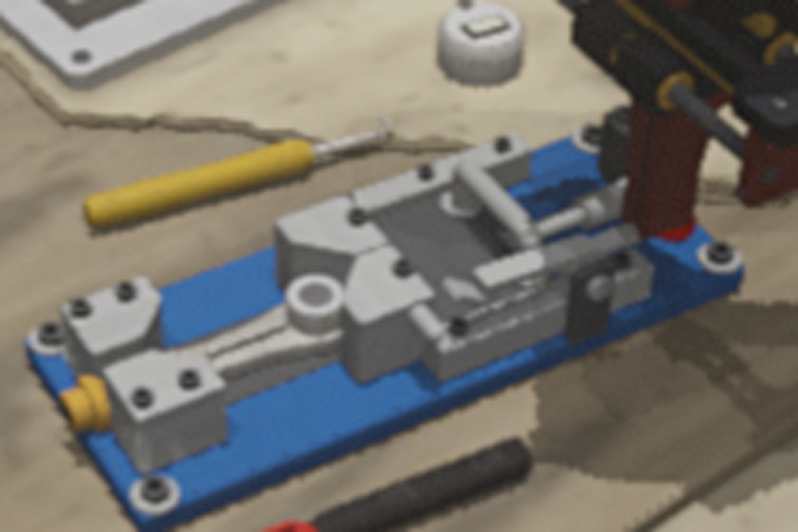

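Call:
{"op": "carry_out", "data": {"targets": [[0, 0, -30, 0, 1], [0, 0, -80, 0, 1], [30, 0, -130, 0, 1], [90, 0, -150, 0, 1], [150, 0, -160, 0, 1]]}}

```text
time: 17.58
tcp_pos: [0.4449, -0.1622, 0.2974]
ee_rot: [[-0.153, -0.988, 0.002], [-0.988, 0.153, -0.002], [0.002, -0.002, -1.0]]
ft_force: [0.6, -0.3, -0.6]
width: 0.005
```

Call:
{"op": "carry_out", "data": {"targets": [[50, 0, 0, 0, 1], [100, 0, 0, 0, 1], [150, 0, 0, 0, 1], [200, 0, 0, 0, 1], [200, 0, 0, 0, 1]]}}

```text
time: 18.2
tcp_pos: [0.4254, -0.3494, 0.281]
ee_rot: [[-0.183, -0.983, -0.011], [-0.983, 0.183, -0.013], [0.015, 0.009, -1.0]]
ft_force: [0.4, 0.3, 0.4]
width: 0.004
```

Run:
```python
from cell import r; from h import *
go(r,-115.5,50,49,np.pi)
for n,b in(("scene",(160,300,200,410)),("top",(170,300,180,370))):
  t=r.snapshot(n); cv2.imwrite(f"pics/{n}12f.png",t["img"][:,:,::-1])
  a=cv2.resize(t["img"][b[0]:b[1],b[2]:b[3],::-1],None,fx=3.8,fy=3.8,interpolation=cv2.INTER_CUBIC); cv2.imwrite(f"pics/{n}12.png",a)
```

```text
shift [-337.1   19.4  147.3] turn -0.038 | t 18.2 tcp [ 0.4254 -0.3494  0.281 ] tilt [-0.011 -0.013 -1.   ] F [0.4 0.3 0.4] w 0.004 j [ 1.52  0.78 -1.46  1.75  0.8   1.38  2.86]
 now jig -450.9 42.1 tipz 201.0 yawrel -3.18
```

View pics/scene12.png

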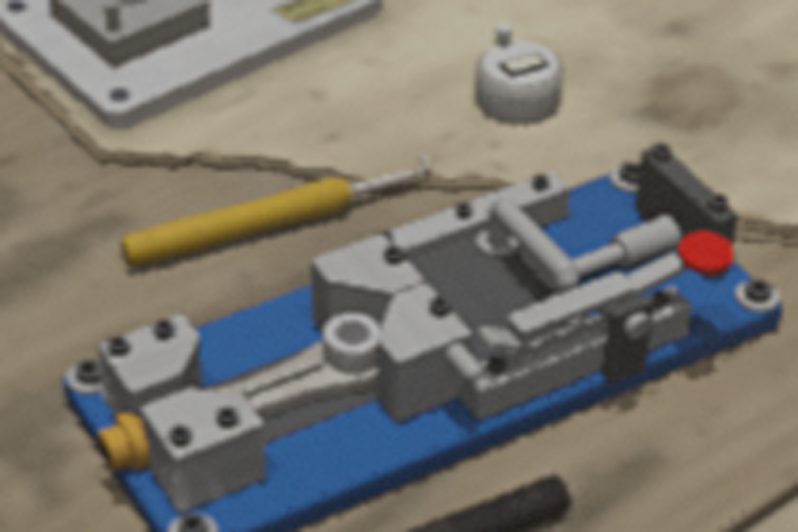

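View pics/top12.png

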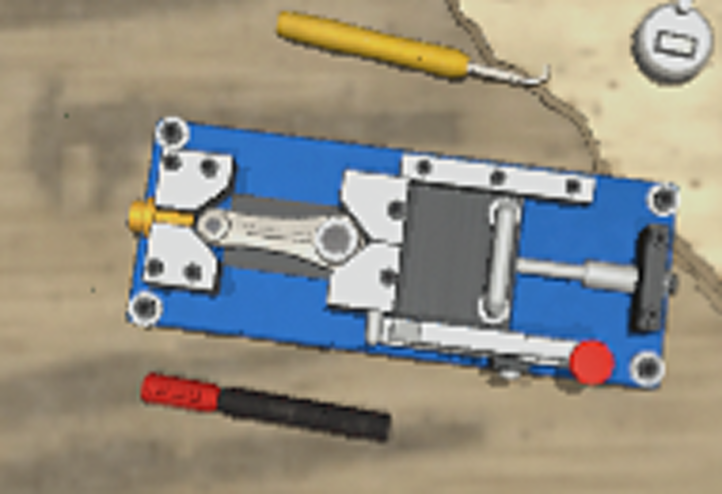

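Call:
{"op": "carry_out", "data": {"targets": [[-40, 0, 0, 0.1, 1], [-80, 0, 0, 0.2, 1], [-80, 0, 0, 0.2, 1], [-80, 0, 0, 0.2, 1]]}}

```text
time: 18.8
tcp_pos: [0.4407, -0.2673, 0.2819]
ee_rot: [[-0.367, -0.93, -0.01], [-0.93, 0.367, -0.017], [0.02, 0.003, -1.0]]
ft_force: [-0.5, 0.6, 0.1]
width: 0.005
```

Run:
```python
from cell import r; from h import *
go(r,-115.5,50,49,np.pi); load(r)
p=json.load(open("jig.json"))
def inv(w):
    d=w[:2]-p[:2];c,s=np.cos(p[2]),np.sin(p[2]); return np.round([1000*(c*d[0]+s*d[1]),1000*(-s*d[0]+c*d[1])],1)
f=lambda x,y:((x+.5)/3.8+180-.5,(y+.5)/3.8+170-.5)
for n,uv,z in(("small",f(213,225),.027),("big",f(336,239),.034),("bar",f(501,258),.053)): print(n,inv(unproj(CAM["top"],uv,z)))
g=lambda x,y:((x+.5)/3.8+200-.5,(y+.5)/3.8+160-.5)
print("big sc",inv(unproj(CAM["scene"],g(352,333),.034)),"bar sc",inv(unproj(CAM["scene"],g(538,243),.053)))
a=CAM["top"]["img"][190:250,205:305,::-1]; cv2.imwrite("pics/t13.png",cv2.resize(a,None,fx=8,fy=8,interpolation=cv2.INTER_CUBIC))
b=cv2.imread("pics/top0.png")[190:250,205:305]; cv2.imwrite("pics/t13b.png",cv2.resize(b,None,fx=8,fy=8,interpolation=cv2.INTER_CUBIC))
```

```text
shift [-245.7   67.8  148.3] turn -0.23 | t 18.8 tcp [ 0.4407 -0.2673  0.2819] tilt [-0.01  -0.017 -1.   ] F [-0.5  0.6  0.1] w 0.005 j [ 1.43  0.69 -1.45  1.83  0.73  1.31  2.55]
 now jig -367.4 38.9 tipz 201.9 yawrel -3.372
small [87.9 -1.4]
big [21.7 -1.1]
bar [-64.7   0.6]
big sc [21.6 -1.6] bar sc [-62.1   6.9]
```

View pics/t13.png

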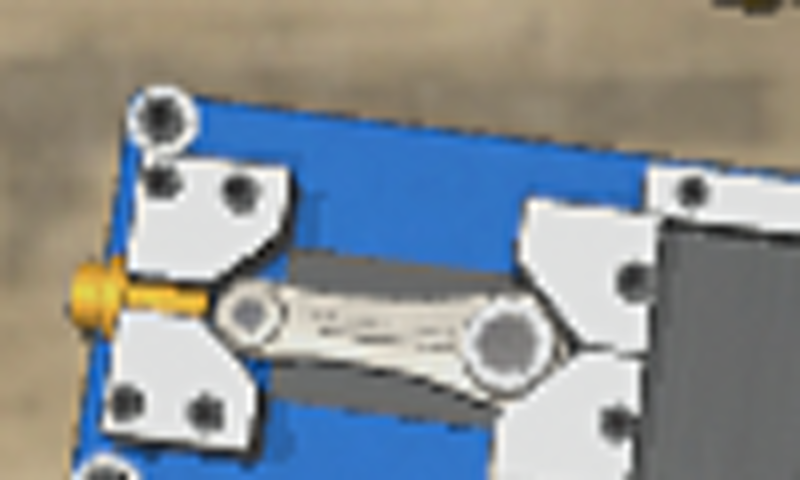

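View pics/t13b.png

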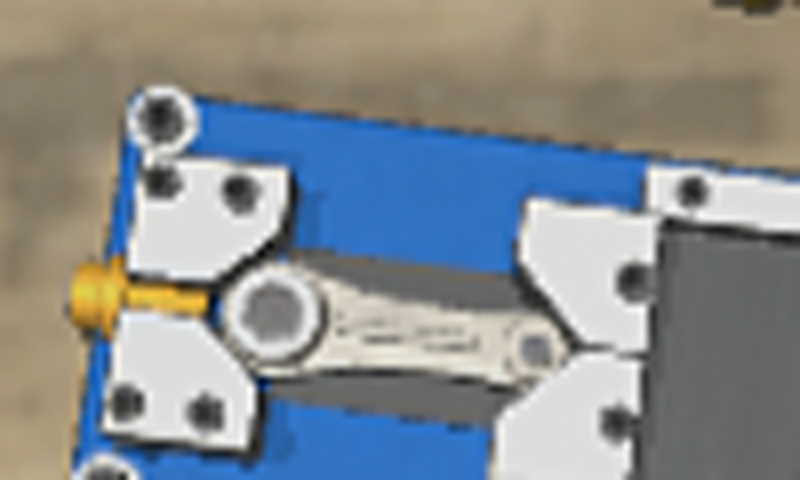

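```bash
python3 -c "
from cell import r
print(r.job_done())"
```

```text
the job is handed in; nothing more can be done
None
```

The casting is turned end for end and clamped, with its small end in the fixed vee by the brass bush, and the job is handed in at about 18.8 s of the 64 s. I pulled the jaw to its stop so the catch held it. I then lifted the casting, turned it, laid it back and let go, and pressed the red pad. The jaw sprang shut on the big end.

**Last pictures:**
- **Jaw:** it looks to be in the same place as at the start. The handle bar was within about 1 px (roughly 2 mm) of where it began in the top picture.
- **Catch:** it looks to be down at rest.
- **Casting:** the small end measured at about jig (88, -1) mm. I worked out the nest point as about (86, 0) mm. The axis is within about 0.02 rad of the original, and both ends are seated in their vees.
- **Tools:** none of the three looks shifted, though I checked that only by eye.

**Disagreements and gaps:**
- The side camera put the handle bar at y = 7 mm and the top camera at 0.6 mm. I put that down to reading the point off the side picture.
- I could not measure the clamping force directly.
- While drawing clear, the arm briefly came close to its joint 3 and joint 7 limits, so I backed it off before handing in.
- My first try at turning the casting went the wrong way by 0.9 rad. I reversed it in the air, touching nothing.

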